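# Rock a printing block out of its fitted tray, ink it and print a box lid

### The job

Print the box lid with the wide printing block: press down its end over the hollow of its tray pocket so that it rocks up and stays up, take it out by the raised end, lay it flat with its whole face on the ink pad and let go. Then take it again by its middle, lower it into the registration frame on the lid, press it down firmly for a moment, lift it straight off, lay it flat on the ink pad again and let go. Keep its printing face down, do not drop it, and leave the other things on the table where they are.

Things in the scene. Friction and masses are not known exactly. Their poses are not given: they have to be found in the camera images.
- block_center (a point): The wide printing block: plain wood with a dark 5 mm printing face underneath, a box 120 (x) x 50 (y) x 26 mm (z), about 0.13 kg. This point is its centre, 13 mm above the printing face; x along its length, pointing from the end to be pressed to the end that rises; z up out of its plain top. At the start it lies in its pocket with its top flush with the tray.
- tray: Beech tray, fixed, 54 mm high, with two long open pockets. Origin on the table; x runs along the pockets from their hollow end to their flat end; the tray reaches from x = -84 to +76 mm, y = -67 to +67 mm. The wide block's pocket: 54 mm wide, centred on y = -26 mm, from x = -70 to +62 mm; the narrow block's: 38 mm wide, centred on y = +34 mm. Pocket floors are level, 28 mm above the table, where x is above -2 mm.
- ridge (a point): Middle of the ridge across the wide pocket's floor, at tray x = -2, y = -26, z = 28 mm; axes as the tray's. Towards -x the floor falls away at 20 degrees, so the block's -x half lies over a hollow, open to view for 10 mm past its end. Under 2 N near the -x end rocks the block over this ridge onto the slope: a spot on its top 46 mm from the ridge sinks 17 mm, then is solid.
- pocket (a point): Middle of the wide pocket's mouth, level with the tray's top, at tray x = 0, y = -26, z = 54 mm; axes as the tray's. Once rocked, the block stays at 20 degrees when let go (its weight has passed the ridge; it may slide a few mm down the slope), the top edge of its +x end about 19 mm above this level; it lifts out straight up.
- pad_top (a point): Centre of the top of the ink pad: a firm dark pad 170 (x) x 90 mm (y) in a fixed steel tin 186 x 106 mm; the pad's top is 18 mm above the table and 4 mm above the tin's rim. x along its length, z up.
- window (a point): Centre of the frame's window, on the lid's face, 15 mm above the table; z up. The window, 125 (x) x 55 mm (y), takes the block either way round, 2.5 mm to spare at each side; home, the block stands 2 mm above the frame. Press on the block with about 10 N for half a second.
- jig: Pale box lid, 200 x 170 x 15 mm, fixed, with the fibreboard registration frame on it: 24 mm high, 169 (x) x 139 mm (y) outside. Origin on the table under the window's centre. Midway along both long sides the window has finger notches 50 mm wide (x) and 32 mm deep (y), open down to the lid, so the block goes home only if held within about 12 mm of its middle.
- narrow: the narrow printing block, 120 x 34 x 26 mm, lying in the tray's other pocket; origin at the centre of its underside
- brayer: ink roller with a wooden handle, 141 x 97 x 32 mm, lying beyond the ink pad; origin near its middle, at table height; x along the handle towards the roller
- pot: small dark jar with a white lid, 48 mm across, 50 mm high, standing beyond the tray; origin at the centre of its underside
- brush: flat brush 160 mm long lying beyond the box lid; its origin on its length, at table height; x along it towards the bristles
- bottle: clear water bottle with a blue cap, 62 mm across, 190 mm high, at the left of the table; origin at the centre of its underside
Things that resemble listed ones, but are neither listed nor needed, are in the scene too. What is shaped like the part that bears block_center but pink is not meant. What is shaped like the part that bears pad_top but white or yellow is not meant.

How it is judged:
On the way, in this order (a step that is already met when the one before it is completed fails the run):
1. the wide block is rocked up in its pocket: tilted more than 15 degrees, +x end up, still in the tray's pocket (angle between block_center's own z axis and vertical above 0.26 rad and z of block_center in the frame of tray below 0.052 m and x of block_center in the frame of tray between -0.025 and 0.015 m), for 0.2 s.
2. the block lies flat on the ink pad with its whole face, let go and at rest (x of block_center in the frame of pad_top between -0.032 and 0.032 m and y of block_center in the frame of pad_top between -0.027 and 0.027 m and z of block_center in the frame of pad_top between 0.009 and 0.017 m and angle between block_center's own z axis and vertical below 0.06 rad and angle between the x axis of block_center and the x axis of pad_top, either way round below 0.42 rad and linear speed of block below 0.02 m/s and contact force between the fingers and block below 0.1 N), for 0.3 s.
3. the block is home in the frame's window, flat on the lid, and pressed down with more than 5 N (z of block_center in the frame of window between 0.009 and 0.0155 m and horizontal distance between block_center and window below 0.006 m and angle between block_center's own z axis and vertical below 0.05 rad and angle between the x axis of block_center and the x axis of window, either way round below 0.09 rad and contact force between block and jig above 5 N), for 0.25 s.
At the end, for the whole second after the job is handed in: The wide block lies flat on the ink pad again, printing face down, let go and at rest: its centre within 32 mm along and 27 mm across of the pad's centre, along the pad to within 24 degrees, tilted less than 3 degrees (all of step 2); the robot touches nothing.
It fails at once if another thing (narrow block, roller, jar, brush, bottle) is moved by more than 20 mm (distance of any of narrow, brayer, pot, brush, bottle from where it was at the start of the episode above 0.02 m).
It fails at once if the block is dropped (moves faster than 0.4 m/s while the fingers do not hold it) (linear speed of block above 0.4 m/s and contact force between the fingers and block below 0.05 N).
It fails at once if the block is turned over or stood up (tilted more than 60 degrees) (angle between block_center's own z axis and vertical above 1.05 rad).
It also fails if it takes over 61 s, if anything falls off the work surface, if the arm or the gripper's body presses on something with over 40 N, if the wrist force passes 120 N, or if a joint passes its speed limit or range.

### The arm

A 6-joint arm with a two-finger parallel gripper is mounted at the origin on the work surface. World frame = base frame: x ahead of the robot, y to its left, z up, the work surface at z = 0. Lengths are in m, angles in rad, forces in N, time in s.
With the tool pointing down it reaches from about 0.375 to 0.975 m from the base axis. Payload 3.8 kg.
Tool frame: the origin (TCP) lies midway between the tips of the shut fingers; the grasp point (between the pads) lies manip.pinch_z behind it (manip.pinch_z is the distance from the TCP to the grasp point, in m); x points along the fingers, y is the direction in which the jaws open and shut, and the axes are right-handed (so a half turn about x gives the same grasp; the last joint's range is limited). The gripper opens to 88 mm and grips with 3 to 60 N. Pads are 18 mm wide; open, the fingers measure 123 mm over their backs; the gripper's body (75 mm by 187 mm) begins 45 mm behind the grasp point.
Start: joints at [1.066, 0.264, 1.604, -0, 1.274, -0.037], TCP at [0.304, 0.602, 0.239] pointing down, gripper open.
Joint ranges: [-2.63, 2.63], [-0.94, 2.18], [0.31, 2.57], [-1.31, 4.45], [0, 2.66], [-2.55, 2.55]. Speed limits (rad/s): [2.57, 2.57, 3.14, 3.14, 3.14, 3.14].

### API

Orientations are given as a unit quaternion [w, x, y, z].
In Python, from plant import readout, viewer, workorder, manip gives the robot as it stands.
- The arm moves only by the tool servo_tool, never from a script. Its argument "targets" is a list of rows, each an object of numbers: "grip": the finger opening in mm, from 0 to 88.1; "dx", "dy", "dz": the shift along the tool's x, y, z in mm; "ax", "ay", "az": the turn, a rotation vector about the tool's x, y, z in rad. In form: [{"grip": .., "dx": .., "dy": .., "dz": .., "ax": .., "ay": .., "az": ..}, ...]. A call has 1 to 20 rows; each row is the pose to reach, as a shift and turn from the pose commanded when the call began, along the tool's axes at that moment; what a row does not reach only later rows make up. A row lasts 1/8 s, in which the tool goes at most 62.5 mm and 10.7 degrees, less where a joint would pass 70% of its speed; a pose out of reach is approached as far as the arm can. A call with a gripper value outside its range is refused whole. The fingers move at their own pace and stop on an object; the grip force is fixed at half the most. Time passes only in rows, so rows that repeat a pose let the fingers close. It gives the time, the measured TCP pose, the force and the opening at its end, in the units of the state.
- readout.sense(): the state, without advancing time (a new reading comes with each control period).
- viewer.camera(name): name is "side" or "top" or "wrist"; returns a dict with "image" (384x512x3 uint8, red, green, blue), "K" (3x3 intrinsics, pixels), "R" (3x3) and "t" (3): a world point X has camera coordinates R X + t. Camera axes: x right, y down, z forward; pixel columns grow to the right and rows downward; lengths in m; the calibration is good to about 2 mm. The wrist camera is an equidistant fisheye: a pixel r from the principal point sees the ray r / f radians off the axis. A picture is of the moment at which its call begins. There is no depth.
- workorder.sign_off(): hands the job in, once; it reports no verdict.
The state is a dict: "time": time; "qpos": joint angles; "joint_vel": joint speeds; "effort": joint torques, N m; "ee_pos": TCP position; "tool_rot": TCP orientation; "ft_force": force on the tool from outside, world axes, zero at the start; "ft_torque": the same for the moment, N m; "opening": finger opening in m.
Only numpy, scipy, OpenCV 4.12 (cv2) and the standard library are available. Lean on these libraries where they do the work, as an engineer would, in place of code of your own. Each camera call takes 0.05 s, during which the arm holds its last target. There are 200 camera calls.

## Working session

There is one attempt and no reset: what is moved stays moved. The work goes in short steps, Python scripts to look and compute and a tool call to move; the robot and the scene stay as the last step left them, time stands still between calls to the robot, and variables do not carry over. Pictures are saved under pics/ and viewed, about 8 in all and at most 12, crops included, and the job is handed in when it is done.

Besides the shell and the picture viewer there is one more tool, called after ">>>" as name(argument=value, ...), one argument or row to a line, values as JSON. servo_tool: Moves the arm, as the interface text tells. Its arguments: {"type":"object","properties":{"targets":{"type":"array"}},"required":["targets"]}

```bash
mkdir -p pics; ls
python3 - <<'E'
from plant import readout, viewer, workorder, manip
import cv2,numpy as np
print(readout.sense(), manip.pinch_z)
for n in ["top","side","wrist"]:
    c=viewer.camera(n); np.savez(f"pics/{n}0.npz",**c)
    cv2.imwrite(f"pics/{n}0.png",c["image"][:,:,::-1])
    print(n,c["K"].tolist(),np.round(c["R"],3).tolist(),np.round(c["t"],3).tolist())
E
```

```text
pics
{'time': 0.0, 'qpos': array([ 1.06609640e+00,  2.64750094e-01,  1.60533009e+00, -2.68609664e-05,
        1.27368488e+00, -3.68892870e-02]), 'joint_vel': array([ 1.91328936e-04, -8.16752717e-04, -6.92903589e-05, -2.30093431e-04,
       -2.27584435e-04, -6.75086797e-04]), 'effort': array([-5.72323552e-04, -5.02116752e+01, -3.56868088e+01,  7.27506937e-02,
        2.95483705e-02, -1.51488343e-04]), 'ee_pos': array([0.30405044, 0.60187303, 0.23741376]), 'tool_rot': array([ 0.68765484,  0.16314666,  0.68804826, -0.16463167]), 'ft_force': array([-0.64270637,  0.07037608,  0.71487882]), 'ft_torque': array([-0.03728192,  0.02439771,  0.04074961]), 'opening': 0.08829332271294442} 0.0187
top [[402.65555030453834, 0.0, 255.83785066987818], [0.0, 402.65555030453834, 197.613156605361], [0.0, 0.0, 1.0]] [[-0.019, -1.0, -0.0], [-0.985, 0.019, -0.171], [0.171, -0.003, -0.985]] [0.131, 0.495, 1.043]
side [[458.3602273723533, 0.0, 255.18675446464644], [0.0, 458.3602273723533, 181.50212149774322], [0.0, 0.0, 1.0]] [[-0.953, -0.301, 0.02], [-0.189, 0.547, -0.816], [0.235, -0.781, -0.578]] [0.487, 0.069, 1.678]
wrist [[297.3186396354542, 0.0, 254.50762864993638], [0.0, 297.3186396354542, 187.93140386369663], [0.0, 0.0, 1.0]] [[0.451, 0.892, -0.002], [0.856, -0.432, 0.283], [0.252, -0.129, -0.959]] [-0.672, -0.039, 0.389]
```

View pics/top0.png

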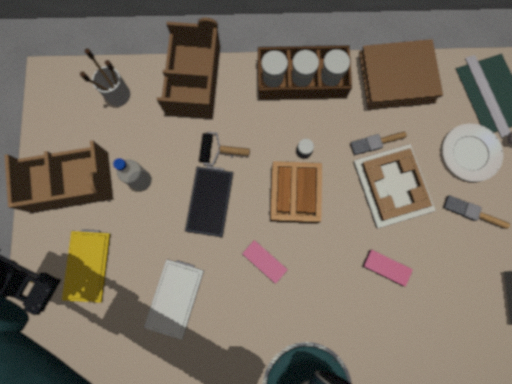

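The top view shows the dark ink pad at (210,201), the tray at (297,192) and the lid with its frame at (394,186). The lookalikes to avoid are the yellow pad (87,266), the white pad (174,298) and the pink blocks (265,261) and (388,267). The wide block should be one of the two pieces in the tray, so I'll crop there.

Run:
```python
import cv2,numpy as np
a=cv2.imread("pics/top0.png")
s=cv2.imread("pics/side0.png")
A=cv2.resize(a[140:245,180:440],(780,315),interpolation=cv2.INTER_CUBIC)
S=cv2.resize(s,(372,279))
cv2.imwrite("pics/c1.png",cv2.convertScaleAbs(np.vstack([A,np.hstack([S,np.zeros((279,408,3),np.uint8)])]),alpha=1.5))
```

```text
(no output)
```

View pics/c1.png

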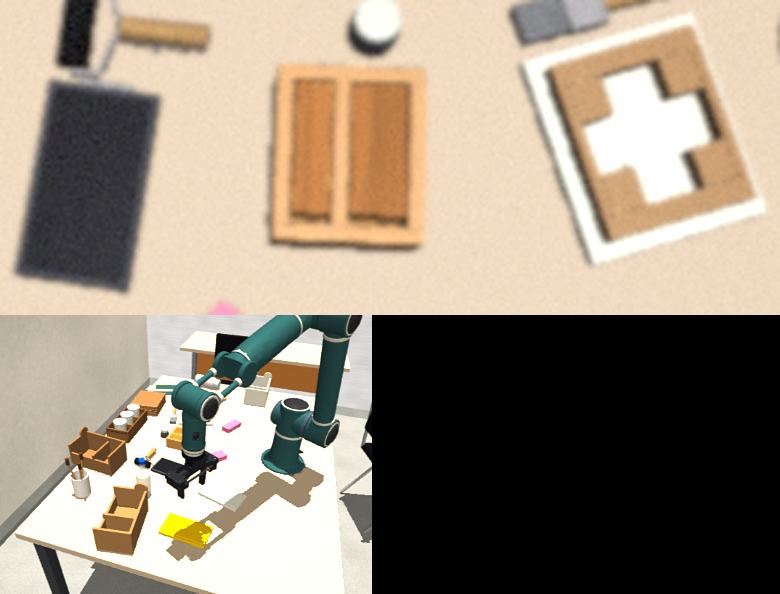

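The wide block is in the right-hand pocket (-y), and the dark gap at its near end marks the hollow, so tray x points roughly along world +x. The frame's long axis runs along about (56,172) in the crop. Next I'll measure the positions.

```bash
cat > h.py <<'E'
import cv2,numpy as np
from scipy.spatial.transform import Rotation as Ro
def ray(c,uv,z,fish=False):
    """pixels -> world points on plane z"""
    K,R,t=c["K"],c["R"],c["t"]; uv=np.atleast_2d(uv).astype(float)
    p=(uv-[K[0,2],K[1,2]])/[K[0,0],K[1,1]]
    if fish:
        th=np.linalg.norm(p,axis=1,keepdims=True); d=np.hstack([p/th*np.sin(th),np.cos(th)])
    else: d=np.hstack([p,np.ones((len(p),1))])
    d=d@R; o=-R.T@t
    return (o+d*((z-o[2])/d[:,2:]))[:,:2]
def proj(c,X,fish=False):
    K,R,t=c["K"],c["R"],c["t"]; q=np.atleast_2d(X)@R.T+t
    if fish:
        r=np.linalg.norm(q[:,:2],axis=1,keepdims=True); p=q[:,:2]/r*np.arctan2(r,q[:,2:])
    else: p=q[:,:2]/q[:,2:]
    return p*[K[0,0],K[1,1]]+[K[0,2],K[1,2]]
def rect(mask,seed,c,z,fish=False):
    """component at seed -> min area rect in the plane z: centre, sizes, angle of long side"""
    n,l=cv2.connectedComponents(mask.astype(np.uint8)); m=(l==l[seed[1],seed[0]]).astype(np.uint8)
    cs,_=cv2.findContours(m,cv2.RETR_EXTERNAL,cv2.CHAIN_APPROX_NONE)
    k=max(cs,key=cv2.contourArea)[:,0]; w=ray(c,k,z,fish)
    b=cv2.boxPoints(cv2.minAreaRect((w*1000).astype(np.float32)))
    e=[b[1]-b[0],b[2]-b[1]]; e.sort(key=np.linalg.norm); L=e[1]
    return b.mean(0),np.linalg.norm(e[1]),np.linalg.norm(e[0]),np.degrees(np.arctan2(L[1],L[0]))%180, b.round()
E
python3 - <<'E'
from h import *
c=dict(np.load("pics/top0.npz")); im=c["image"].astype(int)
h=cv2.cvtColor(c["image"],cv2.COLOR_RGB2HSV)
for p in [(210,201),(280,160),(313,190),(283,190),(375,190),(360,215),(394,186),(330,190),(313,213)]: print(p,h[p[1],p[0]])
print(rect(h[...,2]<90,(210,201),c,.018))
tr=(h[...,1]>85)
print(rect(tr,(313,190),c,.054))
fr=(h[...,1]>85)
print(rect(fr,(375,190),c,.039))
E
```

```text
(210, 201) [120  34  38]
(280, 160) [ 17  62 160]
(313, 190) [ 13 155 130]
(283, 190) [ 14 157 133]
(375, 190) [ 15  97 140]
(360, 215) [ 17  50 157]
(394, 186) [ 35  15 186]
(330, 190) [ 16  49 162]
(313, 213) [ 13 133  73]
(array([494.7569 , 249.94386], dtype=float32), np.float32(183.53749), np.float32(102.93383), np.float32(170.18025), array([[396., 215.],
       [576., 184.],
       [594., 285.],
       [413., 316.]], dtype=float32))
(array([510.08368 ,  14.025322], dtype=float32), np.float32(164.05257), np.float32(135.3392), np.float32(176.84004), array([[424., -49.],
       [588., -58.],
       [596.,  77.],
       [432.,  86.]], dtype=float32))
(array([ 528.91125, -261.02658], dtype=float32), np.float32(163.6098), np.float32(140.80624), np.float32(15.434594), array([[ 431., -215.],
       [ 469., -351.],
       [ 627., -307.],
       [ 589., -171.]], dtype=float32))
```

```bash
cat >> h.py <<'E'
def tool(yaw,pitch=0):
    """tool rotation: x down, y (jaws) at world heading yaw deg (pitch: turn about own y)"""
    a=np.radians(yaw); y=np.array([np.cos(a),np.sin(a),0]); x=np.array([0,0,-1.]); 
    return Ro.from_matrix(np.c_[x,y,np.cross(x,y)])*Ro.from_euler('y',pitch,degrees=True)
def go(pos,R,s=None,cmd=None):
    """row (mm, rad) from measured (or given) pose to pos, R"""
    if s is None:
        from plant import readout; s=readout.sense()
    p0,R0=cmd if cmd else (s["ee_pos"],Ro.from_quat(s["tool_rot"],scalar_first=True))
    d=R0.inv().apply(np.array(pos)-p0)*1000; r=(R0.inv()*R).as_rotvec()
    print(dict(zip(["dx","dy","dz","ax","ay","az"],[*d.round(1),*r.round(4)])),"deg",np.degrees(np.linalg.norm(r)).round(1),"mm",np.linalg.norm(d).round())
E
python3 - <<'E'
from h import *
from plant import readout
s=readout.sense(); R0=Ro.from_quat(s["tool_rot"],scalar_first=True)
print(R0.as_matrix().round(3))
c=dict(np.load("pics/wrist0.npz")); C=-c["R"].T@c["t"]
print("cam in tool",R0.inv().apply(C-s["ee_pos"])*1000, "cam axis in tool",R0.inv().apply(c["R"][2]))
t=dict(np.load("pics/top0.npz"))
print("bottle/pot/brayer",ray(t,[[128,170],[305,147],[215,150]],.05))
for yaw in (86.8,-93.2): go([.47,-.012,.25],tool(yaw))
E
```

```text
[[-0.001  0.451  0.893]
 [-0.002  0.893 -0.451]
 [-1.    -0.002 -0.   ]]
cam in tool [-145.4986911    -1.44823496  -72.27234198] cam axis in tool [ 9.59117993e-01 -3.71971218e-04  2.83006248e-01]
bottle/pot/brayer [[ 0.57827063  0.46629332]
 [ 0.63370056 -0.01599377]
 [ 0.62992272  0.23039734]]
{'dx': np.float64(-11.5), 'dy': np.float64(-473.2), 'dz': np.float64(424.9), 'ax': np.float64(-0.412), 'ay': np.float64(-0.0004), 'az': np.float64(0.0017)} deg 23.6 mm 636.0
{'dx': np.float64(-11.5), 'dy': np.float64(-473.2), 'dz': np.float64(424.9), 'ax': np.float64(2.7296), 'ay': np.float64(0.0024), 'az': np.float64(0.0006)} deg 156.4 mm 636.0
```

>>> servo_tool(
  targets=[
    {"grip": 0, "dx": -11, "dy": -473, "dz": 425, "ax": -0.412, "ay": 0, "az": 0},
    {"grip": 0, "dx": -11, "dy": -473, "dz": 425, "ax": -0.412, "ay": 0, "az": 0},
    {"grip": 0, "dx": -11, "dy": -473, "dz": 425, "ax": -0.412, "ay": 0, "az": 0},
    {"grip": 0, "dx": -11, "dy": -473, "dz": 425, "ax": -0.412, "ay": 0, "az": 0},
    {"grip": 0, "dx": -11, "dy": -473, "dz": 425, "ax": -0.412, "ay": 0, "az": 0},
    {"grip": 0, "dx": -11, "dy": -473, "dz": 425, "ax": -0.412, "ay": 0, "az": 0},
    {"grip": 0, "dx": -11, "dy": -473, "dz": 425, "ax": -0.412, "ay": 0, "az": 0},
    {"grip": 0, "dx": -11, "dy": -473, "dz": 425, "ax": -0.412, "ay": 0, "az": 0},
    {"grip": 0, "dx": -11, "dy": -473, "dz": 425, "ax": -0.412, "ay": 0, "az": 0},
    {"grip": 0, "dx": -11, "dy": -473, "dz": 425, "ax": -0.412, "ay": 0, "az": 0},
    {"grip": 0, "dx": -11, "dy": -473, "dz": 425, "ax": -0.412, "ay": 0, "az": 0},
    {"grip": 0, "dx": -11, "dy": -473, "dz": 425, "ax": -0.412, "ay": 0, "az": 0},
    {"grip": 0, "dx": -11, "dy": -473, "dz": 425, "ax": -0.412, "ay": 0, "az": 0},
    {"grip": 0, "dx": -11, "dy": -473, "dz": 425, "ax": -0.412, "ay": 0, "az": 0},
    {"grip": 0, "dx": -11, "dy": -473, "dz": 425, "ax": -0.412, "ay": 0, "az": 0},
    {"grip": 0, "dx": -11, "dy": -473, "dz": 425, "ax": -0.412, "ay": 0, "az": 0},
  ],
)

```text
time: 2.15
ee_pos: [0.4704, -0.0107, 0.2498]
tool_rot: [0.707, 0.019, 0.707, -0.019]
ft_force: [1.0, -0.7, 0.6]
opening: 0.0006
```

Run:
```python
from h import *
from plant import readout,viewer
s=readout.sense(); print(s["time"],s["ee_pos"],s["qpos"].round(2))
c=viewer.camera("wrist"); np.savez("pics/w1.npz",**c)
im=c["image"][:,:,::-1].copy()
cv2.imwrite("pics/w1.png",cv2.resize(im,(768,576),interpolation=cv2.INTER_CUBIC))
```

```text
2.15 [ 0.47037248 -0.01070597  0.24976216] [-0.08 -0.14  2.01 -0.    1.27 -1.59]
```

View pics/w1.png

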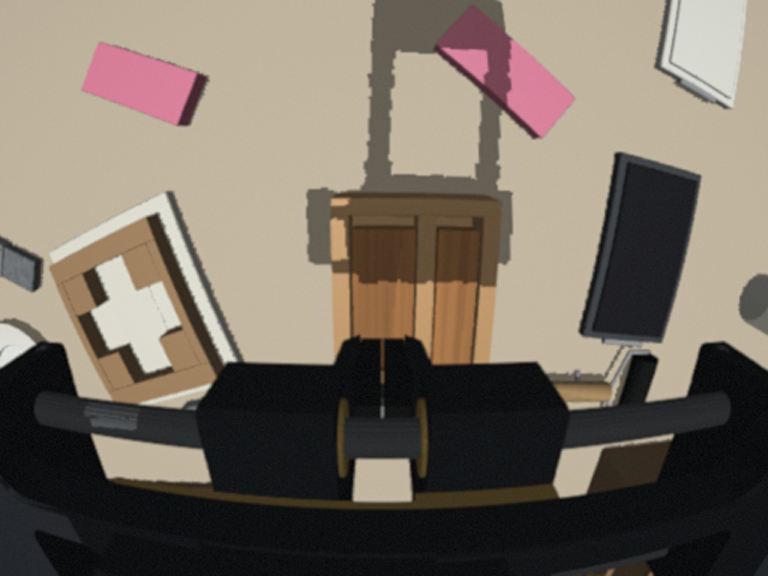

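The wrist view is upside down: image right is +y and image down is +x. The wide block's near end is at about (351–415, 227), with the hollow's lit strip at rows 216–227. The tray's near corners are at (331,196) and (500,198). All of these are in the 1.5x picture.

Run:
```python
from h import *
c=dict(np.load("pics/w1.npz"))
P=np.array([(331,198),(500,200),(351,228),(415,228),(435,228),(482,228),(350,216),(416,216),(416,330),(435,330),(494,362)])/1.5
w=ray(c,P,.054,True)*1000; print(w.round(1).tolist())
# pad and frame
P=np.array([(622,155),(699,177),(660,341),(586,334)])/1.5
w=ray(c,P,.016,True)*1000; print("pad",w.round(1).tolist(),w.mean(0))
P=np.array([(52,267),(150,217),(212,381),(113,401)])/1.5
w=ray(c,P,.039,True)*1000; print("frame",w.round(1).tolist(),w.mean(0))
P=np.array([(91,262),(119,254),(176,366),(143,372)])/1.5
w=ray(c,P,.039,True)*1000; print("window",w.round(1).tolist(),w.mean(0))
```

```text
[[428.9, -49.0], [436.4, 82.3], [453.3, -35.2], [456.0, 14.3], [456.7, 29.9], [458.3, 67.4], [443.8, -35.4], [446.6, 15.5], [541.2, 12.2], [542.2, 28.1], [576.2, 79.9]]
pad [[399.1, 214.6], [416.3, 312.8], [592.3, 281.9], [574.6, 185.8]] [495.57188136 248.79228469]
frame [[468.3, -347.7], [431.6, -215.0], [592.5, -182.1], [620.4, -311.1]] [ 528.2170866  -263.95544473]
window [[467.2, -292.1], [462.2, -255.8], [576.4, -217.7], [583.6, -258.9]] [ 522.35198116 -256.14860143]
```

>>> servo_tool(
  targets=[
    {"grip": 0, "dx": 60, "dz": -1},
    {"grip": 0, "dx": 115, "dz": -1},
    {"grip": 0, "dx": 160, "dz": -1},
    {"grip": 0, "dx": 184, "dz": -1},
    {"grip": 0, "dx": 192, "dz": -1},
    {"grip": 0, "dx": 195, "dz": -1},
    {"grip": 0, "dx": 197, "dz": -1},
    {"grip": 0, "dx": 199, "dz": -1},
    {"grip": 0, "dx": 201, "dz": -1},
    {"grip": 0, "dx": 203, "dz": -1},
    {"grip": 0, "dx": 205, "dz": -1},
    {"grip": 0, "dx": 207, "dz": -1},
    {"grip": 0, "dx": 208, "dz": -1},
  ],
)

```text
schema error: expected keys grip, dx, dy, dz, ax, ay, az
```

>>> servo_tool(
  targets=[
    {"grip": 0, "dx": 60, "dy": 0, "dz": -1, "ax": 0, "ay": 0, "az": 0},
    {"grip": 0, "dx": 115, "dy": 0, "dz": -1, "ax": 0, "ay": 0, "az": 0},
    {"grip": 0, "dx": 160, "dy": 0, "dz": -1, "ax": 0, "ay": 0, "az": 0},
    {"grip": 0, "dx": 184, "dy": 0, "dz": -1, "ax": 0, "ay": 0, "az": 0},
    {"grip": 0, "dx": 192, "dy": 0, "dz": -1, "ax": 0, "ay": 0, "az": 0},
    {"grip": 0, "dx": 195, "dy": 0, "dz": -1, "ax": 0, "ay": 0, "az": 0},
    {"grip": 0, "dx": 197, "dy": 0, "dz": -1, "ax": 0, "ay": 0, "az": 0},
    {"grip": 0, "dx": 199, "dy": 0, "dz": -1, "ax": 0, "ay": 0, "az": 0},
    {"grip": 0, "dx": 201, "dy": 0, "dz": -1, "ax": 0, "ay": 0, "az": 0},
    {"grip": 0, "dx": 203, "dy": 0, "dz": -1, "ax": 0, "ay": 0, "az": 0},
    {"grip": 0, "dx": 205, "dy": 0, "dz": -1, "ax": 0, "ay": 0, "az": 0},
    {"grip": 0, "dx": 207, "dy": 0, "dz": -1, "ax": 0, "ay": 0, "az": 0},
    {"grip": 0, "dx": 208, "dy": 0, "dz": -1, "ax": 0, "ay": 0, "az": 0},
  ],
)

```text
time: 3.82
ee_pos: [0.4698, -0.0113, 0.0431]
tool_rot: [0.707, 0.02, 0.707, -0.02]
ft_force: [-6.5, 0.9, 18.0]
opening: 0.0003
```

Run:
```python
from h import *
from plant import readout,viewer
s=readout.sense(); print(s["ft_force"],s["ee_pos"])
c=viewer.camera("wrist"); t=viewer.camera("top")
a=cv2.resize(c["image"][:,:,::-1],(768,576))[100:500,150:600]
p=cv2.resize(t["image"][140:240,250:340,::-1],(360,400),interpolation=cv2.INTER_CUBIC)
cv2.imwrite("pics/p2.png",cv2.convertScaleAbs(np.hstack([a,p])[:,:800],alpha=1.6))
```

```text
[-6.54254634  0.86274714 18.04984298] [ 0.46977398 -0.01131957  0.04311607]
```

View pics/p2.png

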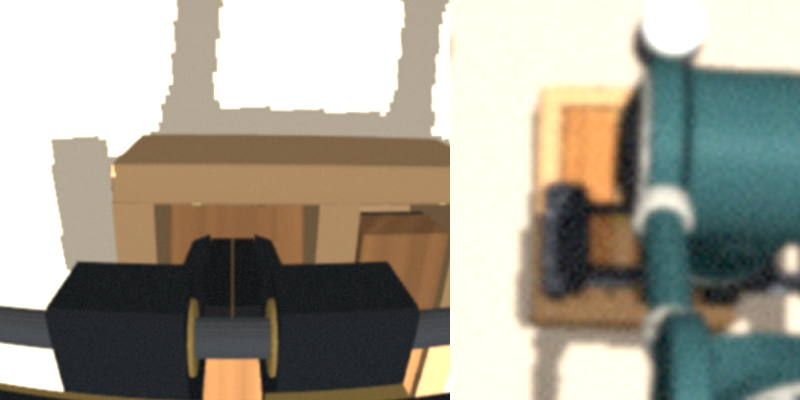

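The horizontal to vertical force ratio is 6.5/18 ≈ tan 20°, so the block is seated on the slope. I'll lift off and look at the raised end.

>>> servo_tool(
  targets=[
    {"grip": 0, "dx": -5, "dy": 0, "dz": 0, "ax": 0, "ay": 0, "az": 0},
    {"grip": 0, "dx": -20, "dy": 0, "dz": 0, "ax": 0, "ay": 0, "az": 0},
    {"grip": 20, "dx": -80, "dy": 0, "dz": 0, "ax": 0, "ay": 0, "az": 0},
    {"grip": 75, "dx": -140, "dy": 0, "dz": 30, "ax": 0, "ay": 0, "az": 0},
    {"grip": 75, "dx": -150, "dy": 0, "dz": 90, "ax": 0, "ay": 0, "az": 0},
    {"grip": 75, "dx": -150, "dy": 0, "dz": 150, "ax": 0, "ay": 0, "az": 0},
    {"grip": 75, "dx": -150, "dy": 0, "dz": 150, "ax": 0, "ay": 0, "az": 0},
    {"grip": 75, "dx": -150, "dy": 0, "dz": 150, "ax": 0, "ay": 0, "az": 0},
  ],
)

```text
time: 4.92
ee_pos: [0.6184, -0.0196, 0.1912]
tool_rot: [0.706, 0.02, 0.708, -0.02]
ft_force: [0.2, -0.3, 0.8]
opening: 0.0582
```

Run:
```python
from h import *
from plant import readout,viewer
s=readout.sense(); print(s["ft_force"],s["ee_pos"],s["opening"])
c=viewer.camera("wrist"); np.savez("pics/w3.npz",**c)
cv2.imwrite("pics/w3.png",cv2.convertScaleAbs(cv2.resize(c["image"][:,:,::-1],(768,576)),alpha=1.4))
```

```text
[ 0.15350384 -0.29738908  0.78765964] [ 0.61835266 -0.0195848   0.1911867 ] 0.05823278942760227
```

View pics/w3.png

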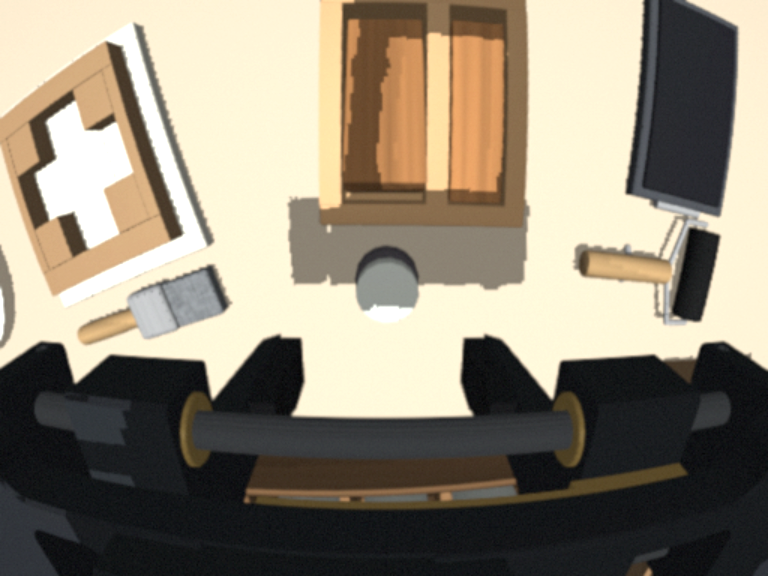

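The block's raised end shows at (343–427, 190), past the shaded pocket end at row 200. The far corners of the tray are at (320,224) and (525,226).

Run:
```python
from h import *
c=dict(np.load("pics/w3.npz"))
r=lambda P,z:(ray(c,np.array(P)/1.5,z,True)*1000).round(1).tolist()
print("tray far",r([(320,223),(525,226)],.054))
print("block end z73",r([(343,190),(427,191)],.073),"z54",r([(343,190),(427,191)],.054))
print("pocket end",r([(343,201),(427,204)],.054))
g=cv2.cvtColor(c["image"],cv2.COLOR_RGB2GRAY); print(g[120:152,255].tolist())
go([.566,-.017,.12],tool(86.7)); go([.566,-.017,.058],tool(86.7))
```

```text
tray far [[586.8, -59.2], [595.3, 75.3]]
block end z73 [[565.2, -41.1], [568.5, 8.4]] z54 [[566.6, -42.9], [570.2, 10.3]]
pocket end [[573.6, -43.4], [578.5, 9.9]]
[106, 94, 71, 57, 52, 51, 42, 38, 62, 77, 82, 82, 80, 68, 56, 60, 76, 81, 81, 82, 81, 80, 81, 80, 82, 82, 80, 81, 78, 77, 83, 92]
{'dx': np.float64(71.5), 'dy': np.float64(-0.3), 'dz': np.float64(-51.8), 'ax': np.float64(0.0018), 'ay': np.float64(-0.0016), 'az': np.float64(0.0)} deg 0.1 mm 88.0
{'dx': np.float64(133.5), 'dy': np.float64(-0.3), 'dz': np.float64(-51.7), 'ax': np.float64(0.0018), 'ay': np.float64(-0.0016), 'az': np.float64(0.0)} deg 0.1 mm 143.0
```

>>> servo_tool(
  targets=[
    {"grip": 75, "dx": 30, "dy": 0, "dz": -59, "ax": 0, "ay": 0, "az": 0},
    {"grip": 75, "dx": 75, "dy": 0, "dz": -59, "ax": 0, "ay": 0, "az": 0},
    {"grip": 75, "dx": 105, "dy": 0, "dz": -59, "ax": 0, "ay": 0, "az": 0},
    {"grip": 75, "dx": 122, "dy": 0, "dz": -59, "ax": 0, "ay": 0, "az": 0},
    {"grip": 75, "dx": 130, "dy": 0, "dz": -59, "ax": 0, "ay": 0, "az": 0},
    {"grip": 75, "dx": 133, "dy": 0, "dz": -59, "ax": 0, "ay": 0, "az": 0},
    {"grip": 75, "dx": 133, "dy": 0, "dz": -59, "ax": 0, "ay": 0, "az": 0},
    {"grip": 40, "dx": 133, "dy": 0, "dz": -59, "ax": 0, "ay": 0, "az": 0},
    {"grip": 40, "dx": 133, "dy": 0, "dz": -59, "ax": 0, "ay": 0, "az": 0},
    {"grip": 40, "dx": 133, "dy": 0, "dz": -59, "ax": 0, "ay": 0, "az": 0},
    {"grip": 40, "dx": 133, "dy": 0, "dz": -59, "ax": 0, "ay": 0, "az": 0},
    {"grip": 40, "dx": 133, "dy": 0, "dz": -59, "ax": 0, "ay": 0, "az": 0},
  ],
)

```text
time: 6.48
ee_pos: [0.5605, -0.0164, 0.0588]
tool_rot: [0.707, 0.02, 0.707, -0.02]
ft_force: [0.7, -0.1, 0.2]
opening: 0.0494
```

>>> servo_tool(
  targets=[
    {"grip": 40, "dx": -4, "dy": 0, "dz": 0, "ax": 0, "ay": 0, "az": 0},
    {"grip": 40, "dx": -10, "dy": 0, "dz": 0, "ax": 0, "ay": 0, "az": 0},
    {"grip": 40, "dx": -20, "dy": 0, "dz": 0, "ax": 0, "ay": 0, "az": 0},
    {"grip": 40, "dx": -35, "dy": 0, "dz": 0, "ax": 0, "ay": 0, "az": 0},
    {"grip": 40, "dx": -55, "dy": 0, "dz": 0, "ax": 0, "ay": 0, "az": 0},
    {"grip": 40, "dx": -75, "dy": 0, "dz": 0, "ax": 0, "ay": 0, "az": 0},
    {"grip": 40, "dx": -95, "dy": 0, "dz": 0, "ax": 0, "ay": 0, "az": 0},
    {"grip": 40, "dx": -100, "dy": 0, "dz": 0, "ax": 0, "ay": 0, "az": 0},
  ],
)

```text
time: 7.48
ee_pos: [0.5618, -0.0165, 0.1614]
tool_rot: [0.708, 0.02, 0.705, -0.02]
ft_force: [0.7, -0.8, -1.4]
opening: 0.0493
```

Run:
```python
from h import *
from plant import readout,viewer
s=readout.sense(); print(s["ft_force"],s["ft_torque"],s["ee_pos"],s["opening"])
c=viewer.camera("wrist"); t=viewer.camera("side")
np.savez("pics/w4.npz",**c);np.savez("pics/s4.npz",**t)
a=cv2.resize(c["image"][:,:,::-1],None,fx=.8,fy=.8)
x=int(proj(t,s["ee_pos"])[0,0]);y=int(proj(t,s["ee_pos"])[0,1]); print(x,y)
p=cv2.resize(t["image"][y-50:y+53,x-60:x+60,::-1],(358,307),interpolation=cv2.INTER_CUBIC)
cv2.imwrite("pics/p4.png",cv2.convertScaleAbs(np.hstack([a[:307],p]),alpha=1.4))
```

```text
[ 0.70216218 -0.80994222 -1.43376848] [-0.02079775 -0.02931108 -0.05182118] [ 0.56177099 -0.01645182  0.16144008] 0.049285545982284545
244 134
```

View pics/p4.png

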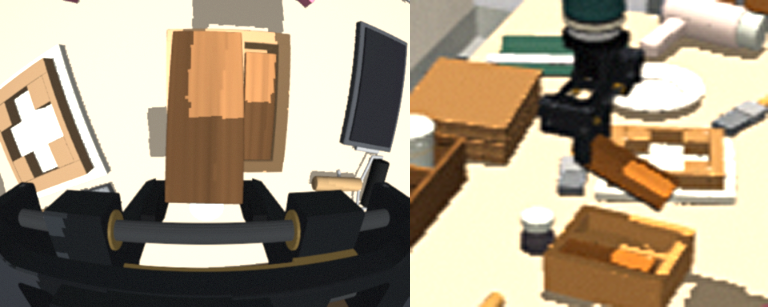

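The block is held by its +x end and hangs tilted. In the 0.8x wrist picture its top spans (167–243, 30) to (166–243, 203). I'll work out the tilt from the known 50 mm width and 120 mm length.

Run:
```python
from h import *
from scipy.optimize import least_squares
c=dict(np.load("pics/w4.npz"))
P=np.array([(167,31),(243,31),(165,203),(243,203)])/.8
ez=Ro.from_euler('z',-3.3,degrees=True)
B=np.array([[-60,25,0],[-60,-25,0],[60,25,0],[60,-25,0]])/1000.
B=B[[1,0,3,2]]  # image right=+y
def X(p): return (ez*Ro.from_euler('y',-p[3],degrees=True)).apply(B)+p[:3]
f=lambda p:(proj(c,X(p),True)-P).ravel()
o=least_squares(f,[.51,-.015,.16,20]); print(o.x.round(4),f(o.x).round(1)); print(X(o.x).round(4))
```

```text
[ 5.08300e-01 -1.44000e-02  1.53600e-01  1.64387e+01] [ 2.7 -1.1 -3.8 -0.9  1.8  0.9 -0.8  0.9]
[[ 0.4494 -0.0361  0.1367]
 [ 0.4522  0.0138  0.1367]
 [ 0.5643 -0.0427  0.1706]
 [ 0.5671  0.0072  0.1706]]
```

Run:
```python
from h import *
go([.5433,.2408,.14],tool(80.2,19))
```

```text
{'dx': np.float64(19.8), 'dy': np.float64(255.8), 'dz': np.float64(-31.9), 'ax': np.float64(0.1142), 'ay': np.float64(0.3334), 'az': np.float64(0.0191)} deg 20.2 mm 259.0
```

>>> servo_tool(
  targets=[
    {"grip": 40, "dx": 1, "dy": 10, "dz": -1, "ax": 0.005, "ay": 0.015, "az": 0.001},
    {"grip": 40, "dx": 3, "dy": 35, "dz": -4, "ax": 0.015, "ay": 0.045, "az": 0.003},
    {"grip": 40, "dx": 5, "dy": 70, "dz": -9, "ax": 0.031, "ay": 0.09, "az": 0.005},
    {"grip": 40, "dx": 8, "dy": 108, "dz": -13, "ax": 0.048, "ay": 0.14, "az": 0.008},
    {"grip": 40, "dx": 11, "dy": 146, "dz": -18, "ax": 0.065, "ay": 0.19, "az": 0.011},
    {"grip": 40, "dx": 14, "dy": 184, "dz": -23, "ax": 0.082, "ay": 0.24, "az": 0.014},
    {"grip": 40, "dx": 17, "dy": 220, "dz": -27, "ax": 0.098, "ay": 0.286, "az": 0.016},
    {"grip": 40, "dx": 19, "dy": 246, "dz": -31, "ax": 0.11, "ay": 0.321, "az": 0.018},
    {"grip": 40, "dx": 20, "dy": 256, "dz": -32, "ax": 0.114, "ay": 0.333, "az": 0.019},
    {"grip": 40, "dx": 20, "dy": 256, "dz": -32, "ax": 0.114, "ay": 0.333, "az": 0.019},
    {"grip": 40, "dx": 20, "dy": 256, "dz": -32, "ax": 0.114, "ay": 0.333, "az": 0.019},
  ],
)

```text
time: 8.95
ee_pos: [0.5427, 0.2401, 0.1388]
tool_rot: [0.578, 0.07, 0.812, -0.05]
ft_force: [0.5, 0.0, -0.7]
opening: 0.0495
```

Run:
```python
from h import *
from plant import readout,viewer
s=readout.sense(); print(s["ft_force"],s["ee_pos"],s["opening"],s["qpos"].round(2))
c=viewer.camera("wrist"); t=viewer.camera("side")
np.savez("pics/w5.npz",**c)
a=cv2.resize(c["image"][:,:,::-1],None,fx=.8,fy=.8)
x,y=proj(t,s["ee_pos"])[0].astype(int)
p=cv2.resize(t["image"][y-50:y+53,x-60:x+60,::-1],(358,307),interpolation=cv2.INTER_CUBIC)
cv2.imwrite("pics/p5.png",cv2.convertScaleAbs(np.hstack([a[:307],p]),alpha=1.4))
```

```text
[ 0.54732919  0.00122895 -0.69559277] [0.54267578 0.24005931 0.13884144] 0.04945346625360158 [ 0.29  0.38  1.68  0.15  1.38 -1.16]
```

View pics/p5.png

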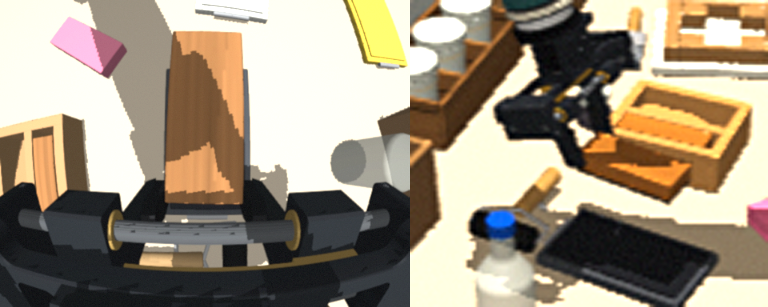

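The block is nearly level above the dark pad, in line with it. The side view suggests the robot-side end is a degree or two low. I'll lower it and turn 1° more on the way.

Run:
```python
from h import *
from plant import readout
s=readout.sense(); R=Ro.from_quat(s["tool_rot"],scalar_first=True)
print(R.as_matrix().round(3), "down in tool",R.inv().apply([0,0,-1]).round(3))
go([.5433,.2408,.036],tool(80.2,20)); go([.5433,.2408,.032],tool(80.2,20))
```

```text
[[-0.322  0.171  0.931]
 [ 0.056  0.985 -0.162]
 [-0.945 -0.    -0.327]] down in tool [0.945 0.    0.327]
{'dx': np.float64(97.3), 'dy': np.float64(0.9), 'dz': np.float64(34.1), 'ax': np.float64(-0.0009), 'ay': np.float64(0.0163), 'az': np.float64(-0.0)} deg 0.9 mm 103.0
{'dx': np.float64(101.1), 'dy': np.float64(0.9), 'dz': np.float64(35.4), 'ax': np.float64(-0.0009), 'ay': np.float64(0.0163), 'az': np.float64(-0.0)} deg 0.9 mm 107.0
```

>>> servo_tool(
  targets=[
    {"grip": 40, "dx": 20, "dy": 1, "dz": 7, "ax": 0, "ay": 0.016, "az": 0},
    {"grip": 40, "dx": 45, "dy": 1, "dz": 16, "ax": 0, "ay": 0.016, "az": 0},
    {"grip": 40, "dx": 70, "dy": 1, "dz": 25, "ax": 0, "ay": 0.016, "az": 0},
    {"grip": 40, "dx": 85, "dy": 1, "dz": 30, "ax": 0, "ay": 0.016, "az": 0},
    {"grip": 40, "dx": 92, "dy": 1, "dz": 32, "ax": 0, "ay": 0.016, "az": 0},
    {"grip": 40, "dx": 94, "dy": 1, "dz": 33, "ax": 0, "ay": 0.016, "az": 0},
    {"grip": 40, "dx": 96, "dy": 1, "dz": 34, "ax": 0, "ay": 0.016, "az": 0},
    {"grip": 40, "dx": 97, "dy": 1, "dz": 34, "ax": 0, "ay": 0.016, "az": 0},
  ],
)

```text
time: 10.05
ee_pos: [0.5438, 0.2421, 0.0366]
tool_rot: [0.572, 0.07, 0.816, -0.049]
ft_force: [0.1, 1.0, -0.9]
opening: 0.0495
```

No contact yet, so I'll go down in small steps.

>>> servo_tool(
  targets=[
    {"grip": 40, "dx": 0.9, "dy": 0, "dz": 0.3, "ax": 0, "ay": 0, "az": 0},
    {"grip": 40, "dx": 1.9, "dy": 0, "dz": 0.7, "ax": 0, "ay": 0, "az": 0},
    {"grip": 40, "dx": 1.9, "dy": 0, "dz": 0.7, "ax": 0, "ay": 0, "az": 0},
  ],
)

```text
time: 10.42
ee_pos: [0.5431, 0.2419, 0.0339]
tool_rot: [0.571, 0.07, 0.816, -0.049]
ft_force: [-0.4, -0.5, -1.8]
opening: 0.0494
```

>>> servo_tool(
  targets=[
    {"grip": 40, "dx": 0.9, "dy": 0, "dz": 0.3, "ax": 0, "ay": 0, "az": 0},
    {"grip": 40, "dx": 1.4, "dy": 0, "dz": 0.5, "ax": 0, "ay": 0, "az": 0},
    {"grip": 40, "dx": 1.4, "dy": 0, "dz": 0.5, "ax": 0, "ay": 0, "az": 0},
  ],
)

```text
time: 10.8
ee_pos: [0.5431, 0.2419, 0.0323]
tool_rot: [0.571, 0.07, 0.816, -0.049]
ft_force: [-0.7, 0.2, -1.1]
opening: 0.0496
```

>>> servo_tool(
  targets=[
    {"grip": 40, "dx": 0.9, "dy": 0, "dz": 0.3, "ax": 0, "ay": 0, "az": 0},
    {"grip": 40, "dx": 1.4, "dy": 0, "dz": 0.5, "ax": 0, "ay": 0, "az": 0},
    {"grip": 40, "dx": 1.4, "dy": 0, "dz": 0.5, "ax": 0, "ay": 0, "az": 0},
  ],
)

```text
time: 11.18
ee_pos: [0.5432, 0.2419, 0.0309]
tool_rot: [0.571, 0.07, 0.816, -0.049]
ft_force: [0.5, -0.6, -0.3]
opening: 0.0496
```

>>> servo_tool(
  targets=[
    {"grip": 40, "dx": 0.9, "dy": 0, "dz": 0.3, "ax": 0, "ay": 0, "az": 0},
    {"grip": 40, "dx": 0.9, "dy": 0, "dz": 0.3, "ax": 0, "ay": 0, "az": 0},
  ],
)

```text
time: 11.42
ee_pos: [0.5432, 0.242, 0.0308]
tool_rot: [0.571, 0.07, 0.816, -0.049]
ft_force: [-1.9, -0.9, 4.4]
opening: 0.0492
```

Run:
```python
from h import *
from plant import readout,viewer
F=[]
for i in range(6):
    t=viewer.camera("side"); s=readout.sense(); F.append(np.r_[s["ft_force"],s["ft_torque"]])
print(np.mean(F,0).round(2),s["ee_pos"])
x,y=proj(t,s["ee_pos"])[0].astype(int)
p=cv2.resize(t["image"][y-45:y+45,x-40:x+80,::-1],(720,540),interpolation=cv2.INTER_CUBIC)
cv2.imwrite("pics/p6.png",cv2.convertScaleAbs(p,alpha=1.8))
```

```text
[-1.32 -1.14  5.42 -0.04  0.29  0.09] [0.54320997 0.24195081 0.03077238]
```

View pics/p6.png

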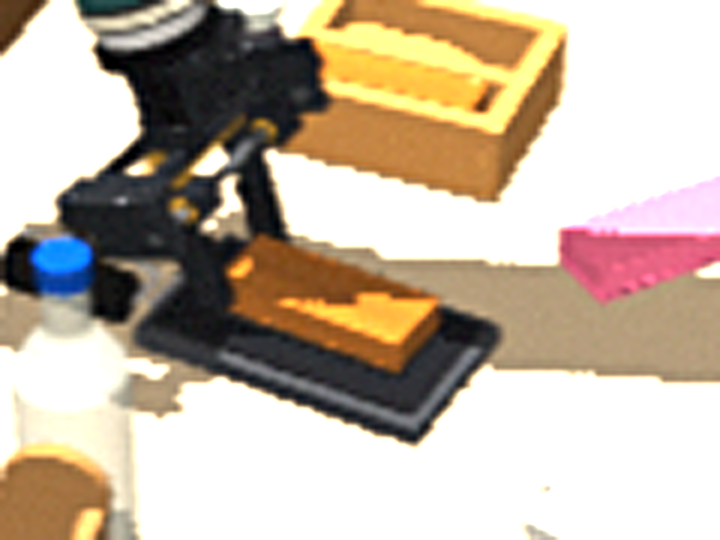

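The block rests on the dark pad with about 5 N of contact, well inside its edges. I'll let go, lift and measure it.

>>> servo_tool(
  targets=[
    {"grip": 75, "dx": -1, "dy": 0, "dz": 0, "ax": 0, "ay": 0, "az": 0},
    {"grip": 75, "dx": -1, "dy": 0, "dz": 0, "ax": 0, "ay": 0, "az": 0},
    {"grip": 75, "dx": -1, "dy": 0, "dz": 0, "ax": 0, "ay": 0, "az": 0},
    {"grip": 75, "dx": -1, "dy": 0, "dz": 0, "ax": 0, "ay": 0, "az": 0},
    {"grip": 75, "dx": -10, "dy": 0, "dz": -3, "ax": 0, "ay": 0, "az": 0},
    {"grip": 75, "dx": -40, "dy": 0, "dz": -12, "ax": 0, "ay": 0, "az": 0},
    {"grip": 75, "dx": -90, "dy": 0, "dz": -30, "ax": 0, "ay": 0, "az": 0},
    {"grip": 75, "dx": -135, "dy": 0, "dz": -45, "ax": 0, "ay": 0, "az": 0},
    {"grip": 75, "dx": -150, "dy": 0, "dz": -52, "ax": 0, "ay": 0, "az": 0},
    {"grip": 75, "dx": -150, "dy": 0, "dz": -52, "ax": 0, "ay": 0, "az": 0},
  ],
)

```text
time: 12.98
ee_pos: [0.5462, 0.2417, 0.19]
tool_rot: [0.573, 0.07, 0.815, -0.049]
ft_force: [1.4, -0.6, 0.1]
opening: 0.075
```

Run:
```python
from h import *
go([.60,.231,.19],tool(80.2))
```

```text
{'dx': np.float64(-18.6), 'dy': np.float64(-1.4), 'dz': np.float64(51.5), 'ax': np.float64(0.0004), 'ay': np.float64(-0.3466), 'az': np.float64(-0.0011)} deg 19.9 mm 55.0
```

>>> servo_tool(
  targets=[
    {"grip": 75, "dx": -10, "dy": -1, "dz": 25, "ax": 0, "ay": -0.17, "az": 0},
    {"grip": 75, "dx": -18, "dy": -1, "dz": 51, "ax": 0, "ay": -0.346, "az": 0},
    {"grip": 75, "dx": -18, "dy": -1, "dz": 51, "ax": 0, "ay": -0.346, "az": 0},
    {"grip": 75, "dx": -18, "dy": -1, "dz": 51, "ax": 0, "ay": -0.346, "az": 0},
    {"grip": 75, "dx": -18, "dy": -1, "dz": 51, "ax": 0, "ay": -0.346, "az": 0},
  ],
)

```text
time: 13.6
ee_pos: [0.5983, 0.2311, 0.1869]
tool_rot: [0.702, 0.06, 0.707, -0.061]
ft_force: [0.2, -0.5, -0.1]
opening: 0.0751
```

Run:
```python
from h import *
from plant import readout,viewer
s=readout.sense(); print(s["ee_pos"])
c=viewer.camera("wrist"); np.savez("pics/w7.npz",**c)
h=cv2.cvtColor(c["image"],cv2.COLOR_RGB2HSV)
p=proj(c,[[.495,.25,.044]],True)[0].astype(int); print(p,h[p[1],p[0]])
print(rect((h[...,1]>90)&(h[...,2]>40),p,c,.044,True))
print(rect((h[...,1]<90)&(h[...,2]<80),proj(c,[[.42,.25,.018]],True)[0].astype(int),c,.016,True))
cv2.imwrite("pics/w7.png",cv2.convertScaleAbs(cv2.resize(c["image"][:,:,::-1],(768,576)),alpha=1.4))
```

```text
[0.59834429 0.23110462 0.18688602]
[257  70] [ 14 143 152]
(array([490.45865, 250.56166], dtype=float32), np.float32(120.996826), np.float32(50.8775), np.float32(169.279), array([[426., 237.],
       [545., 214.],
       [555., 264.],
       [436., 287.]], dtype=float32))
(array([571.3362 , 237.52951], dtype=float32), np.float32(843.04675), np.float32(468.9455), np.float32(80.248726), array([[ 269., -138.],
       [ 731., -218.],
       [ 874.,  613.],
       [ 412.,  693.]], dtype=float32))
```

View pics/w7.png

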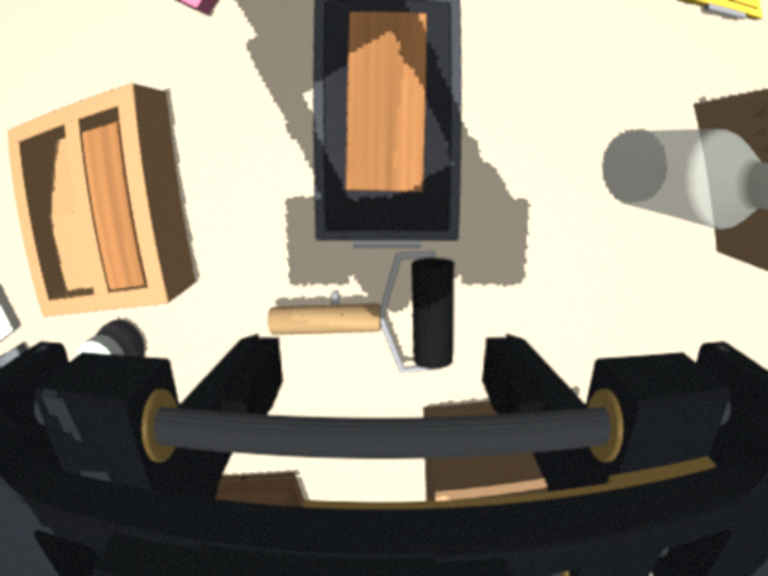

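The block measures 121 x 51 mm at top height 44 mm, so it lies flat. Its centre is (490.5, 250.6), about 5 mm from the pad's centre, with yaw -10.7°. Next I'll grasp its middle.

Run:
```python
from h import *
go([.4905,.2506,.1],tool(79.3)); go([.4905,.2506,.0225],tool(79.3))
c=dict(np.load("pics/w3.npz")); h=cv2.cvtColor(c["image"],cv2.COLOR_RGB2HSV)
for z in (.039,): print(rect((h[...,1]>75)&(h[...,0]<25),(int(75/1.5),int(75/1.5)),c,z,True))
```

```text
{'dx': np.float64(87.8), 'dy': np.float64(0.8), 'dz': np.float64(-109.3), 'ax': np.float64(0.0154), 'ay': np.float64(-0.006), 'az': np.float64(0.0009)} deg 0.9 mm 140.0
{'dx': np.float64(165.3), 'dy': np.float64(0.9), 'dz': np.float64(-108.8), 'ax': np.float64(0.0154), 'ay': np.float64(-0.006), 'az': np.float64(0.0009)} deg 0.9 mm 198.0
(array([ 528.6654 , -259.15253], dtype=float32), np.float32(166.38577), np.float32(149.55493), np.float32(15.480261), array([[ 429., -209.],
       [ 468., -353.],
       [ 629., -309.],
       [ 589., -165.]], dtype=float32))
```

>>> servo_tool(
  targets=[
    {"grip": 75, "dx": 5, "dy": 1, "dz": -55, "ax": 0.015, "ay": -0.006, "az": 0},
    {"grip": 75, "dx": 40, "dy": 1, "dz": -105, "ax": 0.015, "ay": -0.006, "az": 0},
    {"grip": 75, "dx": 90, "dy": 1, "dz": -109, "ax": 0.015, "ay": -0.006, "az": 0},
    {"grip": 75, "dx": 130, "dy": 1, "dz": -109, "ax": 0.015, "ay": -0.006, "az": 0},
    {"grip": 75, "dx": 152, "dy": 1, "dz": -109, "ax": 0.015, "ay": -0.006, "az": 0},
    {"grip": 75, "dx": 161, "dy": 1, "dz": -109, "ax": 0.015, "ay": -0.006, "az": 0},
    {"grip": 75, "dx": 165, "dy": 1, "dz": -109, "ax": 0.015, "ay": -0.006, "az": 0},
    {"grip": 75, "dx": 165, "dy": 1, "dz": -109, "ax": 0.015, "ay": -0.006, "az": 0},
    {"grip": 40, "dx": 165, "dy": 1, "dz": -109, "ax": 0.015, "ay": -0.006, "az": 0},
    {"grip": 40, "dx": 165, "dy": 1, "dz": -109, "ax": 0.015, "ay": -0.006, "az": 0},
    {"grip": 40, "dx": 165, "dy": 1, "dz": -109, "ax": 0.015, "ay": -0.006, "az": 0},
    {"grip": 40, "dx": 165, "dy": 1, "dz": -109, "ax": 0.015, "ay": -0.006, "az": 0},
    {"grip": 40, "dx": 165, "dy": 1, "dz": -109, "ax": 0.015, "ay": -0.006, "az": 0},
    {"grip": 40, "dx": 160, "dy": 1, "dz": -109, "ax": 0.015, "ay": -0.006, "az": 0},
    {"grip": 40, "dx": 145, "dy": 1, "dz": -109, "ax": 0.015, "ay": -0.006, "az": 0},
    {"grip": 40, "dx": 115, "dy": 1, "dz": -109, "ax": 0.015, "ay": -0.006, "az": 0},
    {"grip": 40, "dx": 70, "dy": 1, "dz": -109, "ax": 0.015, "ay": -0.006, "az": 0},
    {"grip": 40, "dx": 40, "dy": 1, "dz": -109, "ax": 0.015, "ay": -0.006, "az": 0},
    {"grip": 40, "dx": 40, "dy": 1, "dz": -109, "ax": 0.015, "ay": -0.006, "az": 0},
  ],
)

```text
time: 16.02
ee_pos: [0.4936, 0.2519, 0.1522]
tool_rot: [0.707, 0.067, 0.701, -0.065]
ft_force: [-0.2, 0.3, -1.8]
opening: 0.0498
```

Run:
```python
from h import *
from plant import readout
s=readout.sense(); R=Ro.from_quat(s["tool_rot"],scalar_first=True); print(s["ee_pos"],s["qpos"].round(2),s["ft_force"],s["ft_torque"]); print(R.as_matrix().round(3))
go([.525,-.26,.16],tool(79.3+26.2))
```

```text
[0.49359901 0.25187296 0.15223519] [ 0.43  0.1   1.96 -0.    1.07 -0.96] [-0.23075055  0.31595851 -1.79284394] [ 0.05442561 -0.03009215 -0.06162733]
[[ 0.009  0.185  0.983]
 [ 0.002  0.983 -0.185]
 [-1.     0.004  0.008]]
{'dx': np.float64(-8.6), 'dy': np.float64(-497.2), 'dz': np.float64(125.5), 'ax': np.float64(-0.4564), 'ay': np.float64(0.0092), 'az': np.float64(-0.0019)} deg 26.2 mm 513.0
```

Run:
```python
from h import *
go([.653,-.226,.19],tool(105.4))
```

```text
{'dx': np.float64(-37.4), 'dy': np.float64(-440.0), 'dz': np.float64(245.3), 'ax': np.float64(-0.4547), 'ay': np.float64(0.0092), 'az': np.float64(-0.0019)} deg 26.1 mm 505.0
```

>>> servo_tool(
  targets=[
    {"grip": 40, "dx": -15, "dy": -5, "dz": 3, "ax": 0, "ay": 0.009, "az": 0},
    {"grip": 40, "dx": -30, "dy": -20, "dz": 11, "ax": -0.02, "ay": 0.009, "az": 0},
    {"grip": 40, "dx": -37, "dy": -50, "dz": 28, "ax": -0.05, "ay": 0.009, "az": 0},
    {"grip": 40, "dx": -37, "dy": -90, "dz": 50, "ax": -0.09, "ay": 0.009, "az": 0},
    {"grip": 40, "dx": -37, "dy": -135, "dz": 75, "ax": -0.14, "ay": 0.009, "az": 0},
    {"grip": 40, "dx": -37, "dy": -180, "dz": 100, "ax": -0.19, "ay": 0.009, "az": 0},
    {"grip": 40, "dx": -37, "dy": -225, "dz": 125, "ax": -0.24, "ay": 0.009, "az": 0},
    {"grip": 40, "dx": -37, "dy": -270, "dz": 150, "ax": -0.29, "ay": 0.009, "az": 0},
    {"grip": 40, "dx": -37, "dy": -315, "dz": 175, "ax": -0.34, "ay": 0.009, "az": 0},
    {"grip": 40, "dx": -37, "dy": -360, "dz": 200, "ax": -0.38, "ay": 0.009, "az": 0},
    {"grip": 40, "dx": -37, "dy": -400, "dz": 223, "ax": -0.42, "ay": 0.009, "az": 0},
    {"grip": 40, "dx": -37, "dy": -428, "dz": 238, "ax": -0.445, "ay": 0.009, "az": 0},
    {"grip": 40, "dx": -37, "dy": -440, "dz": 245, "ax": -0.455, "ay": 0.009, "az": 0},
    {"grip": 40, "dx": -37, "dy": -440, "dz": 245, "ax": -0.455, "ay": 0.009, "az": 0},
    {"grip": 40, "dx": -37, "dy": -440, "dz": 245, "ax": -0.455, "ay": 0.009, "az": 0},
    {"grip": 40, "dx": -37, "dy": -440, "dz": 245, "ax": -0.455, "ay": 0.009, "az": 0},
  ],
)

```text
time: 18.02
ee_pos: [0.6505, -0.2254, 0.1863]
tool_rot: [0.698, -0.095, 0.703, 0.095]
ft_force: [0.0, 0.6, -1.2]
opening: 0.0498
```

Run:
```python
from h import *
from plant import readout,viewer
s=readout.sense(); R=Ro.from_quat(s["tool_rot"],scalar_first=True);print(s["ee_pos"],s["qpos"].round(2),s["opening"]); print(R.as_matrix().round(3))
c=viewer.camera("wrist"); np.savez("pics/w8.npz",**c,ee=s["ee_pos"],M=R.as_matrix())
cv2.imwrite("pics/w8.png",cv2.convertScaleAbs(cv2.resize(c["image"][:,:,::-1],(768,576),interpolation=cv2.INTER_CUBIC),alpha=1.2))
```

```text
[ 0.65047334 -0.22537938  0.18629701] [-0.37  0.33  1.62 -0.    1.2  -2.21] 0.04977007830758256
[[-0.007 -0.267  0.964]
 [-0.001  0.964  0.267]
 [-1.     0.001 -0.007]]
```

View pics/w8.png

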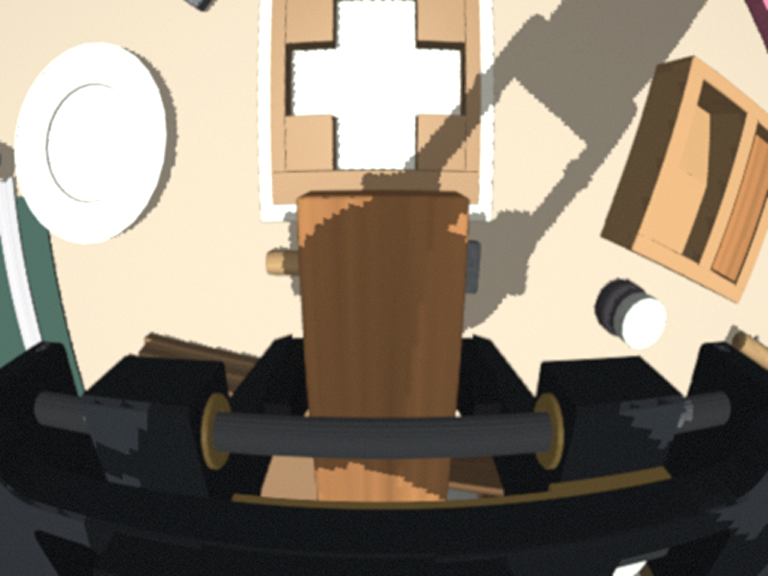

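The block is held level. Its near end is at (300–468, ~195), and the window's four inner notch corners are near (335,46), (415,46), (335,115) and (415,115). I'll enlarge that part to read the corners.

Run:
```python
from h import *
c=dict(np.load("pics/w8.npz"))
a=c["image"][0:145,170:330,::-1]
a=cv2.resize(a,None,fx=4,fy=4,interpolation=cv2.INTER_CUBIC)
a=np.clip(a.astype(float)*1.1,0,255).astype(np.uint8)
for i in range(0,160,20): cv2.putText(a,str(170+i),(i*4,575),0,.35,(0,0,255)); cv2.line(a,(i*4,560),(i*4,580),(0,0,255))
for i in range(0,145,20): cv2.putText(a,str(i),(0,i*4+10),0,.35,(0,0,255)); cv2.line(a,(0,i*4),(12,i*4),(0,0,255))
cv2.imwrite("pics/w9.png",a)
```

```text
(no output)
```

View pics/w9.png

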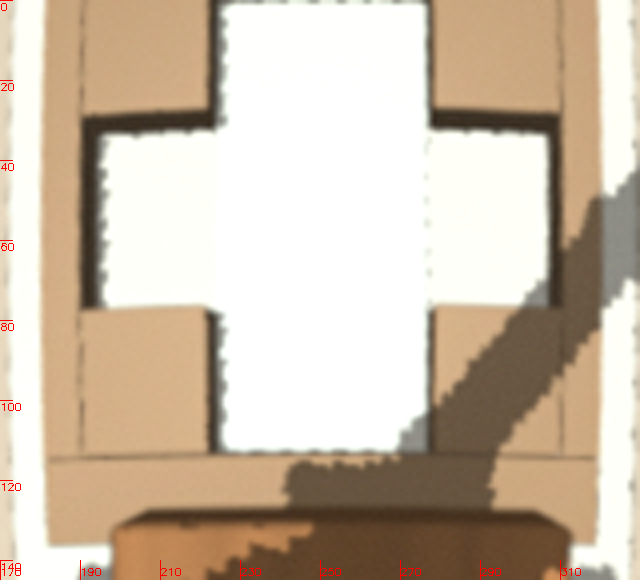

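Corners in the crop (4x, offset u 170), on the frame's top:
- Inner notch corners: (212,110), (433,108), (209,308), (433,306).
- Outer notch corners: (83,118), (558,116), (82,307), (560,306).
- Window end: (211,453), (432,453).
- Block's top edge: (113,525), (570,525).

Run:
```python
from h import *
from scipy.optimize import least_squares
c=dict(np.load("pics/w8.npz")); ee=c["ee"]
u=lambda P:(np.array(P)+.5)/4-.5+[170,0]
P=u([(212,110),(433,108),(209,308),(433,306),(83,118),(558,116),(82,307),(560,306),(211,453),(432,453)])
m=np.array([(-25,-27.5),(-25,27.5),(25,-27.5),(25,27.5),(-25,-59.5),(-25,59.5),(25,-59.5),(25,59.5),(62.5,-27.5),(62.5,27.5)])
w=ray(c,P,.039,True)*1000
def T(p): a=np.radians(p[2]); return m@np.array([[np.cos(a),np.sin(a)],[-np.sin(a),np.cos(a)]])+p[:2]
o=least_squares(lambda p:(T(p)-w).ravel(),[528,-261,15.4]); print("window",o.x.round(2)); print((T(o.x)-w).round(1).tolist())
# block
for zt in (.020,.022,.024):
    b=ray(c,u([(113,525),(570,525)]),ee[2]+zt,True)*1000
    d=b[1]-b[0]; h=np.degrees(np.arctan2(d[1],d[0]))-90; mid=b.mean(0); a=np.radians(h)
    cen=mid+60*np.array([np.cos(a),np.sin(a)]); off=cen-ee[:2]*1000
    print(zt,"width",np.linalg.norm(d),"heading",h,"centre",cen,"centre in tool (y,z)",(c["M"][:2,:].T@off)[1:])
print("tool heading",np.degrees(np.arctan2(c["M"][1,2],c["M"][0,2])))
```

```text
window [ 530.25 -264.75   15.45]
[[0.1, -0.9], [0.1, 0.3], [-0.8, -0.5], [-0.6, 0.1], [-0.2, -0.8], [-0.8, 1.1], [0.8, -0.5], [0.2, 1.1], [0.7, -0.3], [0.4, 0.5]]
0.02 width 48.949394867584225 heading 15.473875331420231 centre [ 649.35990054 -227.07958479] centre in tool (y,z) [-1.34091738 -1.52718542]
0.022 width 48.17334090933205 heading 15.473875331420317 centre [ 649.19519182 -227.13125285] centre in tool (y,z) [-1.34670169 -1.69970726]
0.024 width 47.39728695107992 heading 15.473875331420388 centre [ 649.03048311 -227.18292092] centre in tool (y,z) [-1.352486   -1.87222911]
tool heading 15.496495533669547
```

Run:
```python
from h import *
go([.5314,-.263,.10],tool(105.45));go([.5314,-.263,.05],tool(105.45))
```

```text
{'dx': np.float64(87.2), 'dy': np.float64(-4.3), 'dz': np.float64(-124.3), 'ax': np.float64(0.0008), 'ay': np.float64(-0.0063), 'az': np.float64(-0.0009)} deg 0.4 mm 152.0
{'dx': np.float64(137.2), 'dy': np.float64(-4.4), 'dz': np.float64(-124.0), 'ax': np.float64(0.0008), 'ay': np.float64(-0.0063), 'az': np.float64(-0.0009)} deg 0.4 mm 185.0
```

>>> servo_tool(
  targets=[
    {"grip": 40, "dx": 0, "dy": 0, "dz": -10, "ax": 0, "ay": 0, "az": 0},
    {"grip": 40, "dx": 5, "dy": -1, "dz": -35, "ax": 0, "ay": 0, "az": 0},
    {"grip": 40, "dx": 20, "dy": -2, "dz": -70, "ax": 0, "ay": -0.006, "az": 0},
    {"grip": 40, "dx": 50, "dy": -4, "dz": -105, "ax": 0, "ay": -0.006, "az": 0},
    {"grip": 40, "dx": 85, "dy": -4, "dz": -121, "ax": 0, "ay": -0.006, "az": 0},
    {"grip": 40, "dx": 115, "dy": -4, "dz": -124, "ax": 0, "ay": -0.006, "az": 0},
    {"grip": 40, "dx": 131, "dy": -4, "dz": -124, "ax": 0, "ay": -0.006, "az": 0},
    {"grip": 40, "dx": 137, "dy": -4, "dz": -124, "ax": 0, "ay": -0.006, "az": 0},
    {"grip": 40, "dx": 137, "dy": -4, "dz": -124, "ax": 0, "ay": -0.006, "az": 0},
    {"grip": 40, "dx": 137, "dy": -4, "dz": -124, "ax": 0, "ay": -0.006, "az": 0},
  ],
)

```text
time: 19.32
ee_pos: [0.5326, -0.2642, 0.0514]
tool_rot: [0.701, -0.095, 0.7, 0.095]
ft_force: [-0.4, -0.4, -1.5]
opening: 0.0495
```

Run:
```python
from h import *
from plant import readout,viewer
s=readout.sense(); R=Ro.from_quat(s["tool_rot"],scalar_first=True);print(s["ee_pos"],s["ft_force"],s["opening"]); print(R.as_matrix().round(3))
c=viewer.camera("wrist"); np.savez("pics/w10.npz",**c,ee=s["ee_pos"],M=R.as_matrix())
a=c["image"][20:170,155:355,::-1]
a=cv2.resize(a,None,fx=4,fy=4,interpolation=cv2.INTER_CUBIC)
a=cv2.convertScaleAbs(a,alpha=1.3)
cv2.imwrite("pics/w10.png",a)
```

```text
[ 0.5326387  -0.26419825  0.05138998] [-0.44004569 -0.35468325 -1.46960288] 0.04954588091929033
[[ 0.002 -0.266  0.964]
 [-0.001  0.964  0.266]
 [-1.    -0.001  0.001]]
```

View pics/w10.png

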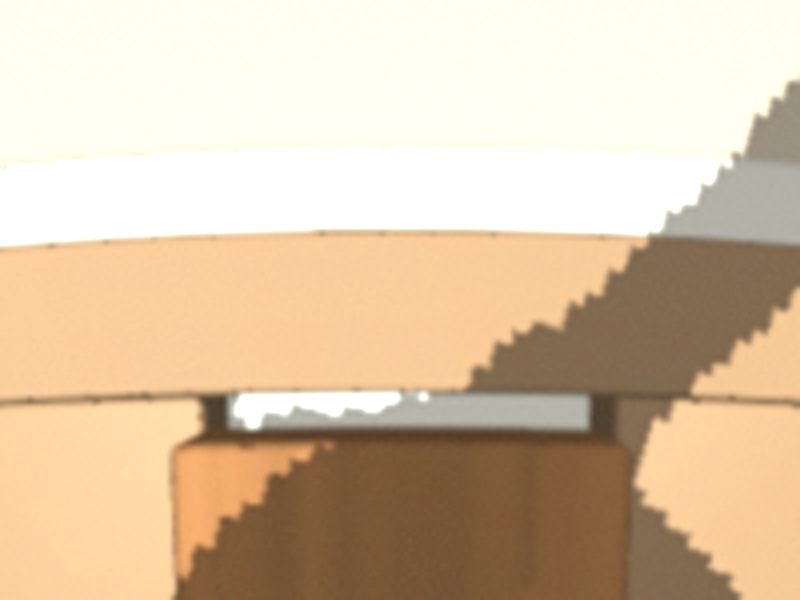

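This is the last of my 12 pictures. The window's end edge is at (203–615, 397), and the block's top edge is at (174–629, 448), with its bottom edge near row 432. I'll compare the two.

Run:
```python
from h import *
c=dict(np.load("pics/w10.npz")); ee=c["ee"]; M=c["M"]
u=lambda P:(np.array(P)+.5)/4-.5+[155,20]
tl=lambda w:((np.c_[w-ee[:2]*1000])@M[:2,1:]).round(2).tolist()
print("win end (tool y,z)",tl(ray(c,u([(203,397),(615,397)]),.039,True)*1000))
for zt in (.018,.020,.022): print(zt,tl(ray(c,u([(174,448),(629,448)]),ee[2]+zt,True)*1000))
for zb in (-.008,-.006,-.004): print(zb,tl(ray(c,u([(205,433),(607,433)]),ee[2]+zb,True)*1000))
```

```text
win end (tool y,z) [[-27.64, -65.08], [27.2, -65.13]]
0.018 [[-25.93, -61.24], [23.4, -61.23]]
0.02 [[-25.54, -61.43], [23.01, -61.42]]
0.022 [[-25.15, -61.62], [22.63, -61.62]]
-0.008 [[-26.76, -60.6], [25.46, -60.62]]
-0.006 [[-26.43, -60.77], [25.11, -60.79]]
-0.004 [[-26.1, -60.94], [24.76, -60.95]]
```

>>> servo_tool(
  targets=[
    {"grip": 40, "dx": 0, "dy": 0.5, "dz": -1.7, "ax": 0, "ay": 0, "az": 0},
    {"grip": 40, "dx": 0, "dy": 0.5, "dz": -1.7, "ax": 0, "ay": 0, "az": 0},
    {"grip": 40, "dx": 4, "dy": 0.5, "dz": -1.7, "ax": 0, "ay": 0, "az": 0},
    {"grip": 40, "dx": 8, "dy": 0.5, "dz": -1.7, "ax": 0, "ay": 0, "az": 0},
    {"grip": 40, "dx": 11, "dy": 0.5, "dz": -1.7, "ax": 0, "ay": 0, "az": 0},
    {"grip": 40, "dx": 14, "dy": 0.5, "dz": -1.7, "ax": 0, "ay": 0, "az": 0},
    {"grip": 40, "dx": 14, "dy": 0.5, "dz": -1.7, "ax": 0, "ay": 0, "az": 0},
  ],
)

```text
time: 20.25
ee_pos: [0.5293, -0.2636, 0.0356]
tool_rot: [0.7, -0.094, 0.701, 0.095]
ft_force: [-0.2, 0.1, -0.8]
opening: 0.0499
```

No contact force and the face is already below the frame's top, so it has entered. Continuing down.

>>> servo_tool(
  targets=[
    {"grip": 40, "dx": 3, "dy": 0, "dz": 0.5, "ax": 0, "ay": 0, "az": 0},
    {"grip": 40, "dx": 6, "dy": 0, "dz": 0.5, "ax": 0, "ay": 0, "az": 0},
    {"grip": 40, "dx": 9, "dy": 0, "dz": 0.5, "ax": 0, "ay": 0, "az": 0},
    {"grip": 40, "dx": 12, "dy": 0, "dz": 0.5, "ax": 0, "ay": 0, "az": 0},
    {"grip": 40, "dx": 13, "dy": 0, "dz": 0.5, "ax": 0, "ay": 0, "az": 0},
    {"grip": 40, "dx": 13, "dy": 0, "dz": 0.5, "ax": 0, "ay": 0, "az": 0},
  ],
)

```text
time: 21.0
ee_pos: [0.53, -0.2635, 0.0229]
tool_rot: [0.7, -0.095, 0.701, 0.095]
ft_force: [0.2, -0.2, -1.8]
opening: 0.05
```

>>> servo_tool(
  targets=[
    {"grip": 40, "dx": 1, "dy": 0, "dz": 0, "ax": 0, "ay": 0, "az": 0},
    {"grip": 40, "dx": 2, "dy": 0, "dz": 0, "ax": 0, "ay": 0, "az": 0},
    {"grip": 40, "dx": 3, "dy": 0, "dz": 0, "ax": 0, "ay": 0, "az": 0},
    {"grip": 40, "dx": 3, "dy": 0, "dz": 0, "ax": 0, "ay": 0, "az": 0},
  ],
)

```text
time: 21.5
ee_pos: [0.5302, -0.2637, 0.0213]
tool_rot: [0.701, -0.095, 0.701, 0.095]
ft_force: [-3.3, 1.7, 7.1]
opening: 0.0496
```

>>> servo_tool(
  targets=[
    {"grip": 40, "dx": 0.6, "dy": 0, "dz": 0, "ax": 0, "ay": 0, "az": 0},
    {"grip": 40, "dx": 0.6, "dy": 0, "dz": 0, "ax": 0, "ay": 0, "az": 0},
    {"grip": 40, "dx": 0.6, "dy": 0, "dz": 0, "ax": 0, "ay": 0, "az": 0},
    {"grip": 40, "dx": 0.6, "dy": 0, "dz": 0, "ax": 0, "ay": 0, "az": 0},
    {"grip": 40, "dx": 0.6, "dy": 0, "dz": 0, "ax": 0, "ay": 0, "az": 0},
  ],
)

```text
time: 22.12
ee_pos: [0.5302, -0.2637, 0.0213]
tool_rot: [0.701, -0.095, 0.701, 0.095]
ft_force: [-5.6, 1.8, 11.0]
opening: 0.0497
```

Run:
```python
from h import *
from plant import readout,viewer
F=[]
for i in range(4):
    c=viewer.camera("wrist"); s=readout.sense(); F.append(np.r_[s["ft_force"],s["ft_torque"]])
R=Ro.from_quat(s["tool_rot"],scalar_first=True).as_matrix()
print(np.mean(F,0).round(2),s["ee_pos"],s["opening"]); print(R.round(3))
np.savez("pics/w11.npz",**c,ee=s["ee_pos"],M=R)
# column profiles down the block end: green channel
for x in (220,240,255,270,285): print(x,c["image"][100:160,x,1].tolist())
print("row across",c["image"][135,185:330,0].tolist())
```

```text
[-5.210e+00  2.230e+00  1.028e+01  4.300e-01  6.400e-01 -1.000e-02] [ 0.53022792 -0.26366316  0.02134408] 0.04988040635329334
[[-0.001 -0.266  0.964]
 [ 0.     0.964  0.266]
 [-1.     0.001 -0.   ]]
220 [165, 164, 164, 164, 165, 164, 163, 164, 164, 165, 165, 164, 164, 163, 163, 165, 163, 163, 165, 164, 164, 164, 165, 165, 161, 142, 98, 64, 52, 60, 82, 100, 118, 131, 136, 135, 135, 132, 132, 128, 113, 108, 107, 107, 102, 83, 73, 70, 70, 69, 73, 72, 70, 71, 71, 71, 72, 70, 71, 70]
240 [162, 164, 166, 164, 164, 167, 165, 164, 165, 164, 164, 165, 164, 164, 164, 165, 164, 164, 163, 164, 164, 164, 165, 164, 162, 143, 100, 62, 50, 55, 60, 68, 71, 69, 69, 70, 70, 71, 70, 71, 71, 69, 70, 70, 72, 69, 71, 70, 71, 70, 71, 70, 70, 71, 71, 69, 70, 70, 68, 68]
255 [164, 163, 164, 165, 164, 163, 164, 163, 164, 164, 165, 165, 165, 164, 163, 163, 164, 163, 163, 165, 162, 148, 119, 98, 84, 76, 62, 57, 52, 51, 61, 69, 69, 70, 70, 71, 70, 71, 70, 71, 72, 69, 70, 70, 69, 72, 72, 70, 70, 71, 69, 72, 71, 69, 70, 72, 70, 71, 70, 70]
270 [163, 164, 163, 163, 162, 164, 163, 163, 162, 162, 162, 164, 160, 160, 1
[... 437 characters left out ...]
row across [217, 216, 218, 217, 215, 196, 151, 120, 81, 63, 64, 67, 92, 148, 186, 201, 202, 203, 205, 204, 202, 199, 198, 198, 197, 199, 200, 199, 201, 198, 198, 197, 196, 193, 194, 191, 190, 189, 188, 187, 185, 176, 143, 109, 107, 126, 133, 119, 107, 105, 103, 102, 101, 99, 98, 97, 98, 98, 101, 101, 100, 102, 100, 101, 103, 101, 101, 100, 99, 99, 98, 99, 99, 100, 100, 99, 99, 101, 99, 99, 100, 97, 97, 99, 98, 97, 98, 100, 102, 103, 103, 104, 103, 105, 104, 104, 105, 104, 103, 101, 99, 100, 98, 98, 101, 103, 105, 107, 106, 106, 105, 107, 107, 107, 109, 108, 109, 110, 110, 111, 110, 111, 112, 111, 110, 109, 103, 89, 71, 65, 66, 67, 73, 88, 99, 107, 107, 107, 107, 134, 189, 210, 210, 210, 210]
```

Run:
```python
from h import *
c=dict(np.load("pics/w11.npz")); ee=c["ee"]; M=c["M"]
tl=lambda w:((w-ee[:2]*1000)@M[:2,1:]).round(2).tolist()
print("win sides",tl(ray(c,[(191.3,135),(318.5,135)],.039,True)*1000),"end",tl(ray(c,[(255,126.2)],.039,True)*1000))
for z in (.039,.041,.043,.045): print(z,tl(ray(c,[(197.6,135),(311.8,135)],z,True)*1000),tl(ray(c,[(255,130)],z,True)*1000))
```

```text
win sides [[-29.15, -59.78], [26.47, -59.76]] end [[-1.31, -63.24]]
0.039 [[-26.33, -59.71], [23.47, -59.69]] [[-1.31, -61.59]]
0.041 [[-25.94, -59.92], [23.07, -59.9]] [[-1.31, -61.77]]
0.043 [[-25.56, -60.14], [22.68, -60.11]] [[-1.32, -61.96]]
0.045 [[-25.17, -60.35], [22.29, -60.33]] [[-1.32, -62.14]]
```

The block is level, with its top about 40–41 mm high and 3.1 and 3.4 mm gaps at the sides. The end gap is 1.5 mm and the press force a steady 10–11 N, so it is home. I'll lift straight off.

>>> servo_tool(
  targets=[
    {"grip": 40, "dx": -3, "dy": 0, "dz": 0, "ax": 0, "ay": 0, "az": 0},
    {"grip": 40, "dx": -7, "dy": 0, "dz": 0, "ax": 0, "ay": 0, "az": 0},
    {"grip": 40, "dx": -13, "dy": 0, "dz": 0, "ax": 0, "ay": 0, "az": 0},
    {"grip": 40, "dx": -20, "dy": 0, "dz": 0, "ax": 0, "ay": 0, "az": 0},
    {"grip": 40, "dx": -30, "dy": 0, "dz": 0, "ax": 0, "ay": 0, "az": 0},
    {"grip": 40, "dx": -50, "dy": 0, "dz": 0, "ax": 0, "ay": 0, "az": 0},
    {"grip": 40, "dx": -80, "dy": 0, "dz": 0, "ax": 0, "ay": 0, "az": 0},
    {"grip": 40, "dx": -110, "dy": 0, "dz": 0, "ax": 0, "ay": 0, "az": 0},
    {"grip": 40, "dx": -125, "dy": 0, "dz": 0, "ax": 0, "ay": 0, "az": 0},
    {"grip": 40, "dx": -125, "dy": 0, "dz": 0, "ax": 0, "ay": 0, "az": 0},
  ],
)

```text
time: 23.58
ee_pos: [0.5312, -0.2642, 0.1465]
tool_rot: [0.702, -0.095, 0.7, 0.094]
ft_force: [0.1, 0.8, -2.3]
opening: 0.0502
```

Run:
```python
from h import *
go([.4965,.249,.14],tool(80)); go([.4965,.249,.03],tool(80))
```

```text
{'dx': np.float64(5.8), 'dy': np.float64(504.0), 'dz': np.float64(103.0), 'ax': np.float64(0.4437), 'ay': np.float64(0.0026), 'az': np.float64(0.0013)} deg 25.4 mm 514.0
{'dx': np.float64(115.8), 'dy': np.float64(504.2), 'dz': np.float64(102.8), 'ax': np.float64(0.4437), 'ay': np.float64(0.0026), 'az': np.float64(0.0013)} deg 25.4 mm 527.0
```

>>> servo_tool(
  targets=[
    {"grip": 40, "dx": 0, "dy": 8, "dz": 2, "ax": 0.007, "ay": 0, "az": 0},
    {"grip": 40, "dx": 0, "dy": 28, "dz": 6, "ax": 0.025, "ay": 0, "az": 0},
    {"grip": 40, "dx": 1, "dy": 60, "dz": 12, "ax": 0.053, "ay": 0, "az": 0},
    {"grip": 40, "dx": 1, "dy": 102, "dz": 21, "ax": 0.09, "ay": 0, "az": 0},
    {"grip": 40, "dx": 2, "dy": 147, "dz": 30, "ax": 0.13, "ay": 0, "az": 0},
    {"grip": 40, "dx": 2, "dy": 192, "dz": 39, "ax": 0.169, "ay": 0, "az": 0},
    {"grip": 40, "dx": 3, "dy": 237, "dz": 48, "ax": 0.209, "ay": 0, "az": 0},
    {"grip": 40, "dx": 3, "dy": 282, "dz": 58, "ax": 0.248, "ay": 0, "az": 0},
    {"grip": 40, "dx": 4, "dy": 327, "dz": 67, "ax": 0.288, "ay": 0, "az": 0},
    {"grip": 40, "dx": 4, "dy": 372, "dz": 76, "ax": 0.328, "ay": 0, "az": 0},
    {"grip": 40, "dx": 5, "dy": 417, "dz": 85, "ax": 0.367, "ay": 0.003, "az": 0.001},
    {"grip": 40, "dx": 5, "dy": 457, "dz": 93, "ax": 0.402, "ay": 0.003, "az": 0.001},
    {"grip": 40, "dx": 6, "dy": 488, "dz": 100, "ax": 0.43, "ay": 0.003, "az": 0.001},
    {"grip": 40, "dx": 6, "dy": 502, "dz": 103, "ax": 0.443, "ay": 0.003, "az": 0.001},
    {"grip": 40, "dx": 6, "dy": 504, "dz": 103, "ax": 0.444, "ay": 0.003, "az": 0.001},
    {"grip": 40, "dx": 6, "dy": 504, "dz": 103, "ax": 0.444, "ay": 0.003, "az": 0.001},
  ],
)

```text
time: 25.58
ee_pos: [0.4951, 0.2487, 0.1383]
tool_rot: [0.703, 0.062, 0.706, -0.062]
ft_force: [-0.3, 0.4, -1.4]
opening: 0.0494
```

Run:
```python
from h import *
go([.4965,.249,.028],tool(80))
```

```text
{'dx': np.float64(110.3), 'dy': np.float64(0.6), 'dz': np.float64(1.9), 'ax': np.float64(-0.0004), 'ay': np.float64(-0.0046), 'az': np.float64(0.0003)} deg 0.3 mm 110.0
```

Contact is expected near TCP z = 24.3 mm.

>>> servo_tool(
  targets=[
    {"grip": 40, "dx": 15, "dy": 0, "dz": 1, "ax": 0, "ay": -0.004, "az": 0},
    {"grip": 40, "dx": 45, "dy": 0, "dz": 2, "ax": 0, "ay": -0.004, "az": 0},
    {"grip": 40, "dx": 75, "dy": 0, "dz": 2, "ax": 0, "ay": -0.004, "az": 0},
    {"grip": 40, "dx": 95, "dy": 0, "dz": 2, "ax": 0, "ay": -0.004, "az": 0},
    {"grip": 40, "dx": 104, "dy": 0, "dz": 2, "ax": 0, "ay": -0.004, "az": 0},
    {"grip": 40, "dx": 108, "dy": 0, "dz": 2, "ax": 0, "ay": -0.004, "az": 0},
    {"grip": 40, "dx": 110, "dy": 0, "dz": 2, "ax": 0, "ay": -0.004, "az": 0},
    {"grip": 40, "dx": 112, "dy": 0, "dz": 2, "ax": 0, "ay": -0.004, "az": 0},
    {"grip": 40, "dx": 112, "dy": 0, "dz": 2, "ax": 0, "ay": -0.004, "az": 0},
  ],
)

```text
time: 26.7
ee_pos: [0.4973, 0.2496, 0.0272]
tool_rot: [0.705, 0.062, 0.704, -0.061]
ft_force: [0.0, 0.6, -1.4]
opening: 0.0498
```

>>> servo_tool(
  targets=[
    {"grip": 40, "dx": 1, "dy": 0, "dz": 0, "ax": 0, "ay": 0, "az": 0},
    {"grip": 40, "dx": 2, "dy": 0, "dz": 0, "ax": 0, "ay": 0, "az": 0},
    {"grip": 40, "dx": 3, "dy": 0, "dz": 0, "ax": 0, "ay": 0, "az": 0},
    {"grip": 40, "dx": 3, "dy": 0, "dz": 0, "ax": 0, "ay": 0, "az": 0},
  ],
)

```text
time: 27.2
ee_pos: [0.497, 0.2495, 0.0242]
tool_rot: [0.705, 0.062, 0.704, -0.061]
ft_force: [-1.7, -0.1, 4.0]
opening: 0.0496
```

Contact at 24.2 mm, which also confirms the block was home in the jig. I'll release and lift.

>>> servo_tool(
  targets=[
    {"grip": 75, "dx": 0, "dy": 0, "dz": 0, "ax": 0, "ay": 0, "az": 0},
    {"grip": 75, "dx": 0, "dy": 0, "dz": 0, "ax": 0, "ay": 0, "az": 0},
    {"grip": 75, "dx": 0, "dy": 0, "dz": 0, "ax": 0, "ay": 0, "az": 0},
    {"grip": 75, "dx": 0, "dy": 0, "dz": 0, "ax": 0, "ay": 0, "az": 0},
    {"grip": 75, "dx": -8, "dy": 0, "dz": 0, "ax": 0, "ay": 0, "az": 0},
    {"grip": 75, "dx": -30, "dy": 0, "dz": 0, "ax": 0, "ay": 0, "az": 0},
    {"grip": 75, "dx": -75, "dy": 0, "dz": 0, "ax": 0, "ay": 0, "az": 0},
    {"grip": 75, "dx": -125, "dy": 0, "dz": 0, "ax": 0, "ay": 0, "az": 0},
    {"grip": 75, "dx": -160, "dy": 0, "dz": 40, "ax": 0, "ay": 0, "az": 0},
    {"grip": 75, "dx": -165, "dy": 0, "dz": 95, "ax": 0, "ay": 0, "az": 0},
    {"grip": 75, "dx": -165, "dy": 0, "dz": 105, "ax": 0, "ay": 0, "az": 0},
    {"grip": 75, "dx": -165, "dy": 0, "dz": 105, "ax": 0, "ay": 0, "az": 0},
    {"grip": 75, "dx": -165, "dy": 0, "dz": 105, "ax": 0, "ay": 0, "az": 0},
  ],
)

```text
time: 28.82
ee_pos: [0.5986, 0.2311, 0.1879]
tool_rot: [0.704, 0.062, 0.705, -0.062]
ft_force: [0.5, -0.2, 0.5]
opening: 0.0751
```

Run:
```python
from h import *
from plant import readout,viewer
s=readout.sense(); print(s["time"],s["ee_pos"],s["ft_force"],s["opening"])
c=viewer.camera("wrist")
h=cv2.cvtColor(c["image"],cv2.COLOR_RGB2HSV)
p=proj(c,[[.495,.25,.044]],True)[0].astype(int)
print(rect((h[...,1]>90)&(h[...,2]>40),p,c,.044,True))
```

```text
28.825 [0.59860951 0.23107942 0.18786996] [ 0.54605611 -0.15173533  0.52879812] 0.0750619390005621
(array([495.6294 , 248.18712], dtype=float32), np.float32(120.19693), np.float32(50.542877), np.float32(169.84325), array([[432., 234.],
       [550., 213.],
       [559., 262.],
       [441., 284.]], dtype=float32))
```

The block lies flat, measuring 120.2 x 50.5 mm at top height 44 mm. It is centred within about 1 mm of the pad's centre and aligned with it, and the gripper is clear, so I'm handing in.

```bash
python3 -c "
from plant import workorder; print(workorder.sign_off())"
```

```text
the job is handed in; nothing more can be done
None
```

I did all the steps in order and handed the job in at about 29 s on the robot's clock; the hand-in gives no verdict.

- **Rocking the block:** I pressed its hollow end until it seated, with the force matching the 20° slope. Its raised end measured about 73 mm high, as described.
- **First inking:** I took the block by the raised end, turned it level and let it go on the dark pad. It measured 121 x 51 mm flat, about 5 mm from the pad's centre.
- **Printing:** I took it by the middle and lowered it into the frame. It was pressed at 10–11 N for over half a second, with side gaps of about 3.1 and 3.4 mm and an end gap of 1.5 mm. Contact with the pad afterwards came 2.9 mm higher than with the lid, close to the 3 mm height difference, so the block was fully home.
- **Final check:** the block lies flat on the pad, 120.2 x 50.5 mm. It is within about 1 mm of the pad's centre and along it to within 1°, and the gripper is open and clear.

**Checks that disagreed or were not made:**
- Camera estimates of the window's position differed by up to 5 mm, so I lined the block up against the frame itself in a close view.
- The tilt estimate with the block in the gripper came out at 16.4°, against the 20° expected. I turned it 20° in all and the block landed flat.
- Pressing in the frame gave about 5 N of sideways force.
- I made no final measurement of the other objects. No unexpected contact forces showed up during the moves.

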